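# Vent the last bottle of an autoclave load

### The arm

A 6-joint arm with a two-finger parallel gripper is mounted at the origin on the work surface. World frame = base frame: x ahead of the robot, y to its left, z up, the work surface at z = 0. Lengths are in mm, angles in degrees, forces in N, time in s.
With the tool pointing down it reaches from about 350 to 850 mm from the base axis. Payload 8.1 kg.
Tool frame: the origin (TCP) lies midway between the tips of the shut fingers; the grasp point (between the pads) lies 19 mm behind it; x points along the fingers, y is the direction in which the jaws open and shut, and the axes are right-handed (so a half turn about x gives the same grasp; the last joint's range is limited). The gripper opens to 85 mm and grips with 20 to 120 N. Pads are 22 mm wide; open, the fingers measure 114 mm over their backs; the gripper's body (76 mm by 85 mm) begins 54 mm behind the grasp point. The pads swing forward as they close: fully open they stand 13 mm farther back than shut.
Start: joints at [70.967, 7.471, 85.268, -0, 87.261, -4.893], TCP at [146.559, 581.83, 231.292] pointing down, gripper open.
Joint ranges: [-169.43, 169.43], [-51.17, 129.36], [1.28, 143.12], [-76.62, 256.62], [0, 156.53], [-152.29, 152.29]. Speed limits (degrees/s): [136.94, 136.94, 159.86, 180, 180, 180].

### API

Orientations are given as [roll, pitch, yaw] about the fixed x, y, z axes, in that order (R = Rz(yaw) Ry(pitch) Rx(roll)).
In Python, from bench import r gives the robot as it stands.
- The arm moves only by the tool move_arm, never from a script. Its argument "deltas" is a list of rows, each a list of 2 entries, a list of its own where there are three numbers: the shift along the tool's x, y, z in mm, then the turn about the tool's x in degrees. A call has 1 to 12 rows; each row is the pose to reach, as a shift and turn from the pose measured when the call began, along the tool's axes at that moment; what a row does not reach only later rows make up. A row lasts 1/8 s, in which the tool goes at most 62.5 mm and 10.7 degrees, less where a joint would pass 70% of its speed; a pose out of reach is approached as far as the arm can. A call with a gripper value outside its range is refused whole. "jaw" is the opening, from -1 (shut) to 1 (fully open), set as the call begins (left out, the last holds). The fingers move at their own pace and stop on an object; "squeeze" is the grip in N (left out, the last holds). Time passes only in rows, so rows that repeat a pose let the fingers close. It gives the time, the measured TCP pose, the force and the opening at its end, in the units of the state.
- r.sense(): the state, without advancing time (a new reading comes with each control period).
- r.snapshot(name): name is "scene" or "top" or "wrist"; returns (picture, depth): 400x640x3 uint8, red, green, blue; 400x640 float32, mm along the optical axis (not along the pixel's ray), 0 where there is no reading.
- r.get_calibration(name): a dict with "fovy" (degrees; the focal length in pixels is half the picture's height over the tangent of half this angle, whatever the lens; pixels are square), "cx", "cy" (the principal point, pixels), "position" and "attitude" of the camera in the world; the wrist camera has in their place "tool_from_camera" (4x4, takes a point from camera to tool coordinates, whose origin is the TCP and whose axes are the tool frame's). Camera axes: x right, y down, z forward; pixel columns grow to the right and rows downward; lengths in mm; the calibration is good to about 2 mm. A picture is of the moment at which its call begins: read the wrist's pose just before it. get_calibration takes no time and is no camera call.
- r.hand_in(): hands the job in, once; it reports no verdict.
The state is a dict: "time": time; "joint_pos": joint angles; "qd": joint speeds; "joint_efforts": joint torques, N m; "tool_pos": TCP position; "tcp_rot": TCP orientation; "ft_force": force on the tool from outside, world axes, zero at the start; "wrist_torque": the same for the moment, N m; "finger_gap": finger opening in mm.
Only numpy, scipy, OpenCV 4.12 (cv2) and the standard library are available. Lean on these libraries where they do the work, as an engineer would, in place of code of your own. Each camera call takes 0.05 s, during which the arm holds its last target. There are 200 camera calls.

### The job

Stand the square amber bottle with the red screw cap upright in the one open cell of the blue crate, the cell with the green pad. Then thread its cap down (clockwise from above) until it bottoms out, back it off a quarter turn so that the bottle can vent, and finish with the gripper still holding the cap there and the bottle standing in its cell; do not let go at the end. Do not drop the bottle, and leave the three jars standing in their cells.

Things in the scene. Friction and masses are not known exactly. Their poses are not given: they have to be found in the camera images.
- bottle: The loose square amber bottle, 0.32 to 0.5 kg with its cap, standing on the bench at the start. Body 50 x 50 mm square, 70 mm tall (vertical edges rounded 3 mm), then a shoulder and neck up to the cap. Origin: centre of its underside; z up along the bottle, x and y square to its side faces. A white paper label is on its -x face.
- cap: Red ribbed screw cap on the bottle's axis, 44 mm diameter, 26 mm tall. Origin: centre of its underside, 80 mm above the bottle's underside when fully home, rising 4 mm per turn unscrewed. White stripe on top along its -x: points to the bottle's label side when home. It cannot come off, and is the grip for lifting and carrying the bottle (the thread carries the weight).
- cap_turn (a joint): Turn of the cap on the bottle, rad: 0 = bottomed out (hard stop), growing as it is unscrewed (anticlockwise from above). Starts 2.4 to 3.6, caught on its thread. Friction about 0.03 N m; stays where it is left. In the crate the square cell keeps the bottle from turning, but for about 0.15 rad of play either way.
- crate: The blue divided crate, fixed to the bench: 126 x 126 mm outside, 50 mm tall, walls and dividers 4 mm, two by two cells each 59 x 59 mm, floor 5 mm thick. Origin: centre of its underside; x and y along its walls. Cell centres lie at 31.5 mm either way in its x and y.
- pad: The green pad fixed on the floor of the one open cell, at the cell's centre: 52 x 52 x 2 mm. Origin: centre of its underside, 5 mm above the bench; its top, on which the bottle is to stand, is 7 mm above the bench. x and y along the cell's walls.
- jar1: A short square amber jar with a round white lid, bystander, standing in one of the other cells of the crate: 50 x 50 mm, 56 mm tall, so its top is 61 mm above the bench. Origin: centre of its underside.
- jar2: A bystander jar like jar1, in another cell.
- jar3: A bystander jar like jar1, in another cell.
There are look-alikes about, which are no part of the job. What is shaped like the bottle but black is not meant.

How it is judged (in metres and radians):
On the way, in this order (a step that is already met when the one before it is completed fails the run):
1. the bottle stands upright on the pad in the open cell, its cap still unscrewed (horizontal distance between bottle and pad below 0.01 m and z of bottle in the frame of pad below 0.005 m and angle between bottle's own z axis and vertical below 0.1 rad and value of joint cap_turn above 0.6 rad), for 0.2 s.
2. the cap is threaded down until it bottoms out (within 0.1 rad of its stop) (value of joint cap_turn below 0.1 rad and horizontal distance between bottle and pad below 0.01 m and z of bottle in the frame of pad below 0.006 m), for 0.1 s.
At the end, for the whole second after the job is handed in: Cap 1.57 rad (within 0.35) back from its stop and held by the fingers (over 1.5 N); bottle at rest on the pad (within 10 mm of its centre, lifted under 3 mm, tilt under 0.1 rad); jars in their cells (moved under 20 mm, tilt under 0.15 rad) (value of joint cap_turn between 1.22 and 1.92 rad and contact force between the fingers and cap above 1.5 N and horizontal distance between bottle and pad below 0.01 m and z of bottle in the frame of pad below 0.005 m and angle between bottle's own z axis and vertical below 0.1 rad and linear speed of bottle below 0.03 m/s and angle between each of jar1, jar2, jar3's own z axis and vertical below 0.15 rad and distance of each of jar1, jar2, jar3 from where it was at the start of the episode below 0.02 m); the arm keeps its last pose, push and grip.
It fails at once if the bottle is dropped (falls free at over 0.6 m/s) (linear speed of bottle above 0.6 m/s and contact force between the fingers and bottle below 0.05 N).
It fails at once if the bottle is tipped over (angle between bottle's own z axis and vertical above 0.7 rad).
It fails at once if a jar is knocked out of its place (distance of any of jar1, jar2, jar3 from where it was at the start of the episode above 0.03 m).
It also fails if it takes over 64 s, if anything falls off the work surface, if the arm or the gripper's body presses on something with over 40 N, if the wrist force passes 120 N, or if a joint passes its speed limit or range.

## Working session

There is one attempt and no reset: what is moved stays moved. The work goes in short steps, Python scripts to look and compute and a tool call to move; the robot and the scene stay as the last step left them, time stands still between calls to the robot, and variables do not carry over. Pictures are saved under pics/ and viewed, about 8 in all and at most 12, crops included, and the job is handed in when it is done.

Besides the shell and the picture viewer there is one more tool, called after ">>>" as name(argument=value, ...), one argument or row to a line, values as JSON. move_arm: Moves the arm, as the interface text tells. Its arguments: {"type":"object","properties":{"deltas":{"type":"array","items":{"type":"array"}},"jaw":{"type":"number"},"squeeze":{"type":"number"}},"required":["deltas"]}

```bash
mkdir -p pics
cat > h.py <<'E'
import numpy as np, cv2
from bench import r
from scipy.spatial.transform import Rotation as R
def K(c): 
    f=200/np.tan(np.radians(c['fovy'])/2); return f,c['cx'],c['cy']
def camT(name,s=None):
    c=r.get_calibration(name); T=np.eye(4)
    if name=='wrist':
        s=s or r.sense(); W=np.eye(4); W[:3,:3]=R.from_euler('xyz',s['tcp_rot'],degrees=True).as_matrix(); W[:3,3]=s['tool_pos']
        return c,W@np.array(c['tool_from_camera'])
    a=np.array(c['attitude'])
    T[:3,:3]=a if a.shape==(3,3) else R.from_euler('xyz',a,degrees=True).as_matrix()
    T[:3,3]=c['position']; return c,T
def cloud(name):
    s=r.sense(); im,d=r.snapshot(name); c,T=camT(name,s); f,cx,cy=K(c)
    v,u=np.mgrid[:400,:640]
    P=np.stack([(u-cx)/f*d,(v-cy)/f*d,d],-1)@T[:3,:3].T+T[:3,3]; P[d==0]=np.nan
    return im,d,P
def ray(name,u,v,z,s=None):
    c,T=camT(name,s); f,cx,cy=K(c); q=T[:3,:3]@np.array([(u-cx)/f,(v-cy)/f,1.]); return T[:3,3]+q*(z-T[2,3])/q[2]
E
python3 - <<'E'
from h import *
print(r.sense())
for n in('scene','top','wrist'):
    print(n,r.get_calibration(n)); im,d,P=cloud(n); np.savez(n+'0',im=im,d=d,P=P); cv2.imwrite(f'pics/{n}0.png',im[...,::-1])
a=cv2.imread('pics/scene0.png');b=cv2.imread('pics/top0.png')
cv2.imwrite('pics/st.png',cv2.resize(np.vstack([a,b]),(480,600)))
E
```

```text
{'time': 0.0, 'joint_pos': array([ 7.09658441e+01,  7.51594896e+00,  8.53272393e+01, -1.09101375e-03,
        8.72615146e+01, -4.89320365e+00]), 'qd': array([-0.00485432,  0.01363086, -0.01498367, -0.00522143, -0.07297399,
        0.03307535]), 'joint_efforts': array([ 9.02572938e-04, -5.69372463e+01, -5.00573730e+01, -1.72401860e-04,
        1.43477219e-02,  1.29587466e-06]), 'tool_pos': array([146.39652359, 581.31493218, 230.25521289]), 'tcp_rot': array([ -94.29693264,   89.89529141, -108.43783172]), 'ft_force': array([-0.37916343,  0.91565456, -0.12554135]), 'wrist_torque': array([ 0.05434259, -0.01357184, -0.0215383 ]), 'finger_gap': 85.36061637252327}
scene {'fovy': 47.148867232037134, 'cx': 317.6246779162172, 'cy': 201.83828097685037, 'position': array([ 883.40481126, -184.80398011,  759.71404638]), 'attitude': array([-150.8759591 ,   -0.17796344,   63.86829033])}
top {'fovy': 56.90313610761506, 'cx': 322.69958168049976, 'cy': 194.60556201954347, 'position': array([449.43917045, -11.46132505, 717.19388142]), 'attitude': array([-173.01992053,    0.85728125,  -90.8436407 ])}
wrist {'fovy': 61.77531507707883, 'cx': 319.3627156220917, 'cy': 200.09188426560743, 'tool_from_camera': array([[-7.66529627e-04, -3.19760970e-01,  9.47497934e-01,
        -1.42426517e+02],
       [ 9.99999629e-01,  1.27532521e-04,  8.52043299e-04,
        -8.64672690e-01],
       [-3.93286991e-04,  9.47498235e-01,  3.19760753e-01,
        -8.21759854e+01],
       [ 0.00000000e+00,  0.00000000e+00,  0.00000000e+00,
         1.00000000e+00]])}
```

View pics/top0.png

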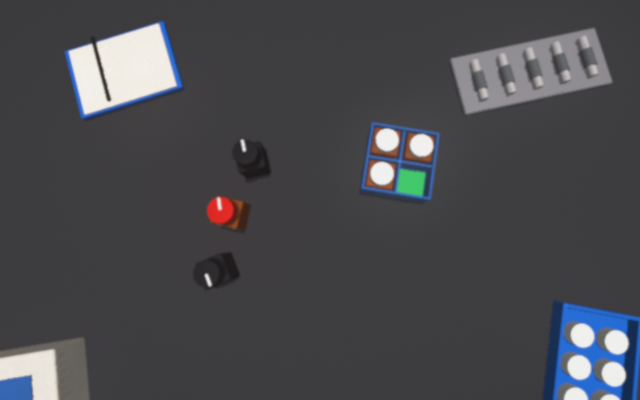

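View pics/scene0.png

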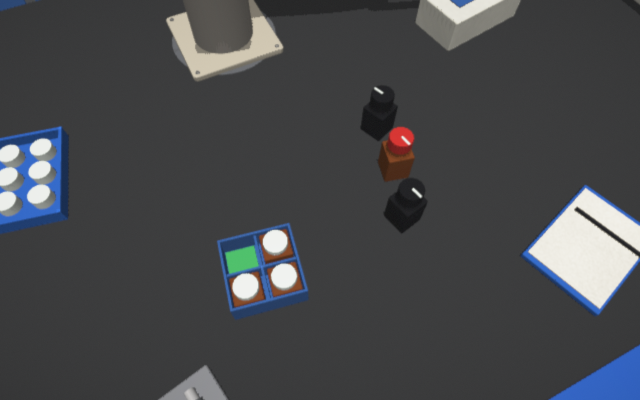

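Run:
```python
from h import *
for n in('top','scene'):
    q=np.load(n+'0.npz'); im=q['im'].astype(int); P=q['P']; r_,g,b=im[...,0],im[...,1],im[...,2]
    Z=P[...,2]; X=P[...,0]; Y=P[...,1]
    def rep(k,m,deg=False):
        m=m&np.isfinite(Z); p=P[m]
        print(n,k,m.sum(),'mean',p.mean(0).round(1),'zmed',np.median(p[:,2]).round(1),'rect',[np.round(a,1) for a in cv2.minAreaRect(p[:,:2].astype(np.float32))], 'ext',np.ptp(p,axis=0).round(0))
    red=(r_>150)&(g<70)&(b<70); rep('redtop',red&(Z>100))
    rep('amberbody',(r_>80)&(r_<190)&(g<110)&(b<60)&(Y>60)&(Z>5)&(Z<85))
    green=(g>120)&(r_<90)&(b<150); rep('green',green)
    blue=(b>110)&(r_<80)&(g<130)&(X>350)&(X<650)&(abs(Y)<200)
    rep('blue rim',blue&(Z>42)&(abs(Y+60)<130))
    blk=(r_<60)&(Z>95)&(Z<130); 
    nl,L,st,ce=cv2.connectedComponentsWithStats(blk.astype(np.uint8))
    for i in range(1,nl):
        if st[i,4]>60: rep('black',L==i)
    w=(im.min(-1)>150)&(Z>55)&(Z<130)
    nl,L,st,ce=cv2.connectedComponentsWithStats(w.astype(np.uint8))
    for i in range(1,nl):
        if st[i,4]>8: 
            p=P[L==i]; print(n,'white',ce[i].round(0)); rep('w',L==i)
```

```text
top redtop 471 mean [499.9 167.1 108.4] zmed 108.5 rect [array([501.8, 167.8]), array([42.4, 43.3]), np.float64(62.9)] ext [43. 43. 11.]
top amberbody 257 mean [496.6 154.8  70.3] zmed 70.1 rect [array([501.4, 167.8]), array([50. , 50.7]), np.float64(75.7)] ext [57. 58. 34.]
top green 625 mean [ 559.  -174.     7.1] zmed 7.1 rect [array([ 559.5, -174. ]), array([51. , 48.1]), np.float64(80.3)] ext [54. 57.  8.]
top blue rim 549 mean [ 581.4 -125.7   47.1] zmed 48.2 rect [array([ 587.6, -133.2]), array([117.4, 127.1]), np.float64(87.8)] ext [128. 117.  12.]
top black 464 mean [597.3 127.2 105.8] zmed 106.2 rect [array([599. , 128.2]), array([41.7, 43.7]), np.float64(3.5)] ext [42. 44. 14.]
top black 531 mean [400.7 188.8 105.7] zmed 106.2 rect [array([399.1, 189.3]), array([44. , 43.5]), np.float64(88.7)] ext [43. 44. 15.]
top white [386. 140.]
top w 392 mean [ 628.9 -120.3   61.1] zmed 61.2 rect [array([ 629.3, -120.4]), array([38.7, 39.9]), np.float64(89.6)] ext [40. 39. 10.]
top white [421. 145.]
top w 408 mean [ 617.7 -182.1   60.9] zmed 61.0 rect [array([ 617.8, -182.3]), array([
[... 2084 characters left out ...]
), array([20. ,  5.2]), np.float64(6.5)] ext [20.  6.  4.]
scene white [416. 192.]
scene w 33 mean [612.4 132.7 105. ] zmed 105.2 rect [array([612.5, 133. ]), array([19.5,  5.9]), np.float64(15.3)] ext [19.  8.  4.]
scene white [275. 241.]
scene w 449 mean [ 569.9 -108.4   59.6] zmed 59.7 rect [array([ 568.8, -108.3]), array([38.5, 41.2]), np.float64(65.5)] ext [41. 41.  7.]
scene white [284. 276.]
scene w 502 mean [ 631.8 -119.9   59.8] zmed 59.8 rect [array([ 631.1, -119.9]), array([40.2, 40.1]), np.float64(2.6)] ext [40. 40.  8.]
scene white [245. 286.]
scene w 520 mean [ 620.3 -181.4   59.6] zmed 59.6 rect [array([ 619.6, -181.1]), array([39.9, 41. ]), np.float64(20.4)] ext [41. 41.  7.]
```

```bash
cat >> h.py <<'E'
def go(x,y,z,turn=0):
    s=r.sense(); M=R.from_euler('xyz',s['tcp_rot'],degrees=True).as_matrix()
    d=M.T@(np.array([x,y,z])-s['tool_pos']); st()
    print('shift',d.round(1),'dist',np.linalg.norm(d).round(1))
def st():
    s=r.sense(); M=R.from_euler('xyz',s['tcp_rot'],degrees=True).as_matrix()
    print('t',round(s['time'],2),'tcp',s['tool_pos'].round(1),'yaw_y',np.degrees(np.arctan2(M[1,1],M[0,1])).round(1),'xaxis',M[:,0].round(3),'q',s['joint_pos'].round(1),'F',s['ft_force'].round(1),'Tq',s['wrist_torque'].round(2),'gap',round(s['finger_gap'],1))
E
python3 - <<'E'
from h import *
go(502,168,231)
q=np.load('top0.npz'); im=q['im'].astype(int); P=q['P']; Z=P[...,2]
for n in('top','scene'):
    q=np.load(n+'0.npz'); im=q['im'].astype(int); P=q['P']; Z=P[...,2]
    m=(im[...,2]>110)&(im[...,0]<90)&(Z>46)&(Z<54)&(abs(P[...,0]-590)<90)&(abs(P[...,1]+145)<90)
    p=P[m][:,:2].astype(np.float32)
    best=[]
    # fit: in crate frame, rim points lie at |coord| in 59..63 or <2 along u or v
    from scipy.optimize import least_squares
    def f(a):
        c,s_=np.cos(a[2]),np.sin(a[2]); d=p-a[:2]; u=d@[c,s_]; v=d@[-s_,c]
        g=lambda w: np.minimum(np.abs(np.abs(w)-61),np.abs(w))
        return np.minimum(g(u),g(v))
    for x0 in [(588,-145),(592,-141),(590,-148)]:
        o=least_squares(f,[*x0,np.radians(-10.3)],loss='soft_l1',x_scale=[1,1,.02]); a=o.x
        c,s_=np.cos(a[2]),np.sin(a[2]); pad=a[:2]+31.5*(np.array([c,s_])*-1+np.array([-s_,c])*-1)
        print(n,len(p),o.cost.round(1),a[:2].round(1),np.degrees(a[2]).round(1),'pad',pad.round(1))
E
```

```text
t 0.15 tcp [146.4 581.4 230.5] yaw_y 75.9 xaxis [-0.    -0.001 -1.   ] q [71.   7.5 85.3 -0.  87.3 -4.9] F [-0.5  0.9 -0.9] Tq [-0. -0. -0.] gap 85.4
shift [-1.000e-01 -3.140e+02  4.458e+02] dist 545.3
top 683 399.0 [ 592.6 -145.6] -10.5 pad [ 555.9 -170.8]
top 683 399.0 [ 592.6 -145.6] -10.5 pad [ 555.9 -170.8]
top 683 399.0 [ 592.6 -145.6] -10.5 pad [ 555.9 -170.8]
scene 764 424.3 [ 594.1 -144.7] -10.6 pad [ 557.4 -169.9]
scene 764 424.3 [ 594.1 -144.7] -10.6 pad [ 557.4 -169.9]
scene 764 424.3 [ 594.1 -144.7] -10.6 pad [ 557.4 -169.9]
```

>>> move_arm(
  deltas=[
    [[0,0,0],-10],
    [[0,0,0],-20],
  ],
)

```text
time: 0.4
tool_pos: [146.3, 581.1, 229.9]
tcp_rot: [-114.9, 89.9, -108.8]
ft_force: [-0.6, 0.5, 0.9]
finger_gap: 85.4
```

```bash
python3 -c "
from h import *
go(502,168,231)"
```

```text
t 0.4 tcp [146.3 581.1 229.9] yaw_y 96.2 xaxis [-0.001 -0.002 -1.   ] q [ 71.    7.5  85.3  -0.   87.3 -25.2] F [-0.6  0.5  0.9] Tq [-0.01 -0.01 -0.01] gap 85.4
shift [-4.000e-01 -4.490e+02  3.091e+02] dist 545.1
```

>>> move_arm(
  deltas=[
    [[0,-15,10],-1],
    [[0,-50,34],-3],
    [[0,-95,65],-5],
    [[0,-142,98],-7],
    [[0,-190,131],-10],
    [[0,-240,165],-12],
    [[0,-290,200],-15],
    [[0,-340,234],-17],
    [[0,-385,265],-20],
    [[0,-420,289],-22],
    [[0,-442,304],-23],
    [[0,-449,309],-23],
  ],
  jaw=1,
)

```text
time: 1.9
tool_pos: [502.4, 166.8, 230.1]
tcp_rot: [-150.6, 89.8, -121.5]
ft_force: [-0.2, 0.9, -0.6]
finger_gap: 85.3
```

Run:
```python
from h import *
go(502,168,231)
im,d,P=cloud('wrist'); cv2.imwrite('pics/w1.png',im[...,::-1]); np.savez('w1',im=im,P=P)
i=im.astype(int); Z=P[...,2]
red=(i[...,0]>150)&(i[...,1]<70)&(i[...,2]<70)&(Z>100)
p=P[red]; print(red.sum(),np.median(p[:,2]),cv2.minAreaRect(p[:,:2].astype(np.float32)))
```

```text
t 1.9 tcp [502.4 166.8 230.1] yaw_y 119.1 xaxis [-0.002 -0.003 -1.   ] q [ 1.290e+01 -3.300e+00  9.650e+01 -1.000e-01  8.700e+01 -1.062e+02] F [-0.2  0.9 -0.6] Tq [-0.04  0.06 -0.  ] gap 85.3
shift [-0.9  1.3  0.2] dist 1.5
1680 108.13448779283053 ((496.9645690917969, 167.02516174316406), (43.47932434082031, 35.35859680175781), 85.8982162475586)
```

View pics/w1.png

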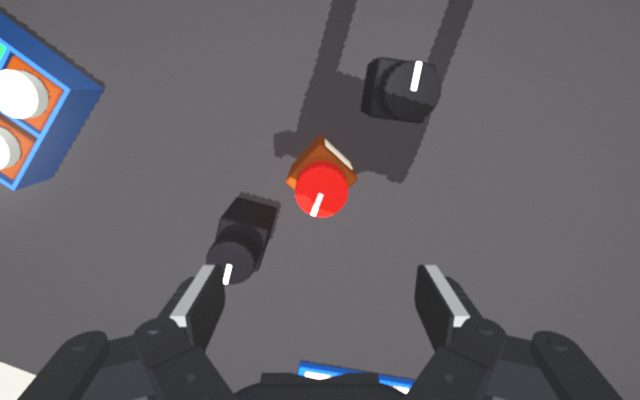

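>>> move_arm(
  deltas=[
    [[10,1.5,0.4],2],
    [[30,1.5,0.4],5],
    [[55,1.5,0.4],5],
    [[80,1.5,0.4],5],
    [[105,1.5,0.4],5],
    [[125,1.5,0.4],5],
    [[140,1.5,0.4],5],
    [[150,1.5,0.4],5],
    [[156,1.5,0.4],5],
    [[157,1.5,0.4],5],
    [[157,1.5,0.4],5],
  ],
)

```text
time: 3.32
tool_pos: [502.3, 168.0, 73.7]
tcp_rot: [-124.2, 89.9, -100.2]
ft_force: [-1.0, -1.1, -0.5]
finger_gap: 85.6
```

Run:
```python
from h import *
go(501.7,167.8,73)
im,d,P=cloud('scene'); cv2.imwrite('pics/s2.png',cv2.resize(im[40:220,280:520,::-1],(800,600)))
```

```text
t 3.33 tcp [502.3 168.   73.7] yaw_y 114.1 xaxis [-0.    -0.002 -1.   ] q [ 1.300e+01  4.500e+00  1.056e+02 -1.000e-01  7.000e+01 -1.010e+02] F [-1.  -1.1 -0.5] Tq [ 0.03 -0.04 -0.01] gap 85.6
shift [ 0.7  0.  -0.7] dist 1.0
```

View pics/s2.png

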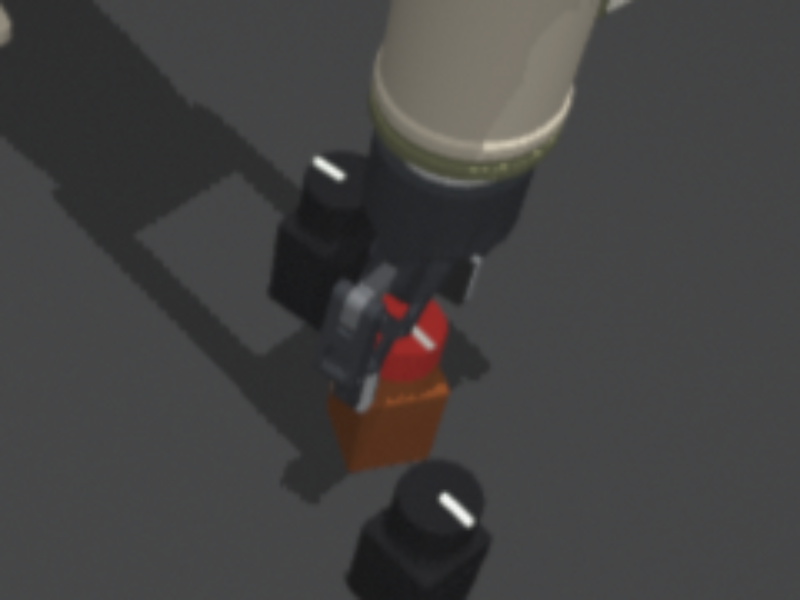

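The gripper straddles the red cap (fingers at crop px (350,340) and (465,280)), clear of the black look-alikes. Closing now.

>>> move_arm(
  deltas=[
    [[0,0,0],0],
    [[0,0,0],0],
    [[0,0,0],0],
    [[0,0,0],0],
    [[0,0,0],0],
    [[0,0,0],0],
    [[0,0,0],0],
    [[0,0,0],0],
  ],
  jaw=-1,
  squeeze=50,
)

```text
time: 4.38
tool_pos: [502.6, 168.2, 74.2]
tcp_rot: [-112.0, 89.9, -87.9]
ft_force: [-2.0, -0.3, 6.0]
finger_gap: 42.9
```

```bash
python3 -c "
from h import *
st()"
```

```text
t 4.38 tcp [502.6 168.2  74.2] yaw_y 114.1 xaxis [ 0.    -0.002 -1.   ] q [ 1.300e+01  4.500e+00  1.055e+02 -1.000e-01  7.000e+01 -1.010e+02] F [-2.  -0.3  6. ] Tq [0.12 0.36 0.  ] gap 42.9
```

>>> move_arm(
  deltas=[
    [[-3,0,0],0],
    [[-10,0,0],0],
    [[-22,0,0],0],
    [[-38,0,0],0],
    [[-56,0,0],0],
    [[-74,0,0],0],
    [[-88,0,0],0],
    [[-96,0,0],0],
    [[-100,0,0],0],
    [[-100,0,0],0],
  ],
)

```text
time: 5.62
tool_pos: [502.5, 168.4, 174.1]
tcp_rot: [-118.3, 89.9, -94.2]
ft_force: [-0.0, 0.1, -4.6]
finger_gap: 42.6
```

Run:
```python
from h import *
go(556.6,-170.4,174)
im,d,P=cloud('scene'); i=im.astype(int); Z=P[...,2]
np.savez('s3',im=im,P=P); a=cv2.resize(im[20:200,280:520,::-1],(400,300))
im,d,P=cloud('wrist'); cv2.imwrite('pics/sw3.png',np.hstack([a,cv2.resize(im[...,::-1],(400,300))]))
```

```text
t 5.62 tcp [502.5 168.4 174.1] yaw_y 114.1 xaxis [-0.    -0.002 -1.   ] q [ 1.310e+01 -1.400e+00  1.005e+02 -1.000e-01  8.100e+01 -1.010e+02] F [-0.   0.1 -4.6] Tq [-0.04 -0.01  0.  ] gap 42.6
shift [   0.8 -331.4  -88.7] dist 343.1
```

View pics/sw3.png

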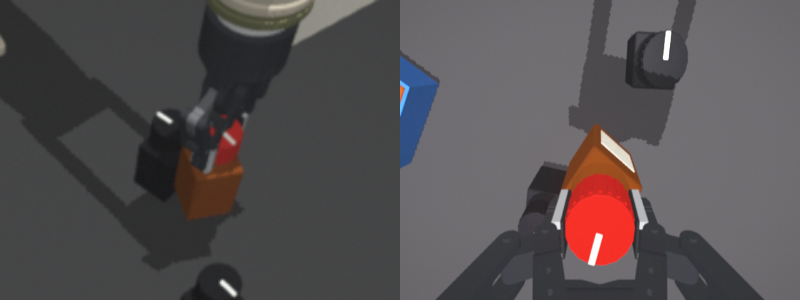

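>>> move_arm(
  deltas=[
    [[0,-8,-2],0],
    [[0,-29,-8],0],
    [[0,-60,-16],-1],
    [[0,-97,-26],-1],
    [[0,-136,-36],-2],
    [[0,-177,-47],-2],
    [[0,-216,-58],-3],
    [[0,-254,-68],-3],
    [[0,-287,-77],-4],
    [[0,-312,-83],-4],
    [[0,-327,-87],-4],
    [[0,-331,-88.5],-4],
  ],
)

```text
time: 7.22
tool_pos: [556.0, -170.8, 173.9]
tcp_rot: [-156.8, 89.8, -128.8]
ft_force: [-0.4, 0.1, -4.9]
finger_gap: 42.6
```

Run:
```python
from h import *
go(556.6,-170.4,174)
im,d,P=cloud('scene'); i=im.astype(int); np.savez('s4',im=im,P=P); a=cv2.resize(im[130:330,160:400,::-1],(400,300))
im,d,P=cloud('wrist'); np.savez('w4',im=im,P=P); cv2.imwrite('pics/sw4.png',np.hstack([a,cv2.resize(im[...,::-1],(400,300))]))
Z=P[...,2];i=im.astype(int)
m=(i[...,2]>110)&(i[...,0]<90)&(Z>44)&(Z<56)
print(m.sum(),P[m].min(0),P[m].max(0),np.median(Z[m]))
# amber body upper surfaces held bottle
for n in('s4','w4'):
    q=np.load(n+'.npz'); P=q['P'];i=q['im'].astype(int);Z=P[...,2]
    m=(i[...,0]>70)&(i[...,0]>1.6*i[...,1])&(i[...,2]<70)&(Z>95)&(Z<172)&(np.hypot(P[...,0]-556,P[...,1]+170)<45)&(i[...,1]>25)
    p=P[m]; print(n,len(p),cv2.minAreaRect(p[:,:2].astype(np.float32)) if len(p) else '', p.min(0),p.max(0))
```

```text
t 7.22 tcp [ 556.  -170.8  173.9] yaw_y 118.0 xaxis [-0.002 -0.002 -1.   ] q [ -22.     6.6   92.2   -0.2   81.2 -140. ] F [-0.4  0.1 -4.9] Tq [-0.05 -0.03  0.04] gap 42.6
shift [-0.1  0.1  0.7] dist 0.7
1352 [ 520.05956391 -219.0928292    44.03915009] [647.49737571 -73.78869875  51.87016843] 49.75345676693044
s4 800 ((575.2568359375, -166.75296020507812), (28.93418312072754, 57.0653076171875), 21.93553924560547) [ 551.32470101 -197.32996149  100.53938495] [ 585.25005313 -145.213263    171.9902793 ]
w4 3842 ((540.281982421875, -181.0066680908203), (33.53285598754883, 67.19820404052734), 33.76268005371094) [ 526.60669474 -199.63760758  102.59962385] [ 572.89354788 -144.04363895  171.99936704]
```

View pics/sw4.png

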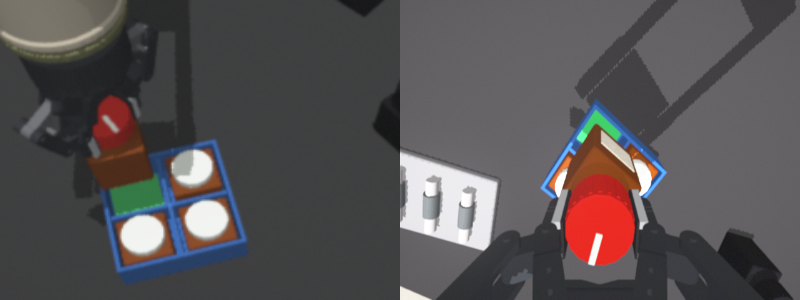

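Run:
```python
from h import *
from scipy.optimize import least_squares
for n in('s4','w4'):
    q=np.load(n+'.npz'); P=q['P'];i=q['im'].astype(int);Z=P[...,2]
    m=(i[...,0]>60)&(i[...,0]>1.6*i[...,1])&(i[...,2]<70)&(Z>108)&(Z<160)&(np.hypot(P[...,0]-556,P[...,1]+170)<45)&(i[...,1]>20)
    p=P[m][:,:2]
    def f(a):
        c,s=np.cos(a[2]),np.sin(a[2]); d=p-a[:2]; return np.maximum(abs(d@[c,s]),abs(d@[-s,c]))-25
    o=least_squares(f,[556,-170.5,np.radians(-10)],loss='soft_l1',x_scale=[1,1,.02]);print(n,'bottle',len(p),o.x[:2].round(1),np.degrees(o.x[2]).round(1),'rms',np.median(abs(f(o.x))).round(2))
    m=(i[...,2]>110)&(i[...,0]<90)&(Z>46)&(Z<54)&(abs(P[...,0]-593)<90)&(abs(P[...,1]+145)<90)
    p=P[m][:,:2]
    def f(a):
        c,s_=np.cos(a[2]),np.sin(a[2]); d=p-a[:2]; u=d@[c,s_]; v=d@[-s_,c]
        g=lambda w,o: np.where(abs(o)<65,np.minimum(np.abs(np.abs(w)-61),np.abs(w)),99)
        return np.minimum(g(u,v),g(v,u))
    o=least_squares(f,[593,-145,np.radians(-10.5)],loss='soft_l1',x_scale=[1,1,.02]); a=o.x
    c,s_=np.cos(a[2]),np.sin(a[2]); pad=a[:2]-31.5*(np.array([c,s_])+np.array([-s_,c]))
    print(n,'crate',len(p),a[:2].round(1),np.degrees(a[2]).round(1),'pad',pad.round(1),np.median(f(a)).round(2))
```

```text
s4 bottle 499 [ 555.4 -170.6] -9.9 rms 0.37
s4 crate 546 [ 594.2 -144.8] -10.4 pad [ 557.5 -170.1] 1.01
w4 bottle 1345 [ 555.3 -171.4] -9.6 rms 0.09
w4 crate 1231 [ 592.7 -147.3] -10.5 pad [ 556.  -172.5] 1.16
```

>>> move_arm(
  deltas=[
    [[5,-0.8,1.4],0.5],
    [[15,-0.8,1.4],0.5],
    [[28,-0.8,1.4],0.5],
    [[39,-0.8,1.4],0.5],
    [[48,-0.8,1.4],0.5],
    [[57,-0.8,1.4],0.5],
    [[66,-0.8,1.4],0.5],
    [[74,-0.8,1.4],0.5],
    [[81,-0.8,1.4],0.5],
    [[87,-0.8,1.4],0.5],
    [[90,-0.8,1.4],0.5],
    [[90,-0.8,1.4],0.5],
  ],
)

```text
time: 8.82
tool_pos: [557.5, -170.1, 83.9]
tcp_rot: [-159.5, 89.8, -132.0]
ft_force: [-0.6, 0.3, -4.8]
finger_gap: 43.0
```

```bash
python3 -c "
from h import *
st()"
```

```text
t 8.82 tcp [ 557.5 -170.1   83.9] yaw_y 117.6 xaxis [-0.002 -0.002 -1.   ] q [ -21.9   11.6   96.5   -0.2   71.9 -139.4] F [-0.6  0.3 -4.8] Tq [-0.01 -0.02  0.  ] gap 43.0
```

>>> move_arm(
  deltas=[
    [[0.7,0,0],0],
    [[1.4,0,0],0],
    [[2.1,0,0],0],
    [[2.7,0,0],0],
    [[2.7,0,0],0],
    [[2.7,0,0],0],
  ],
)

```text
time: 9.57
tool_pos: [557.6, -170.1, 81.5]
tcp_rot: [-152.3, 89.9, -124.7]
ft_force: [-1.0, -0.4, -0.4]
finger_gap: 42.7
```

```bash
python3 -c "
from h import *
st()"
```

```text
t 9.57 tcp [ 557.6 -170.1   81.5] yaw_y 117.6 xaxis [-0.001 -0.002 -1.   ] q [-2.190e+01  1.180e+01  9.660e+01 -1.000e-01  7.160e+01 -1.394e+02] F [-1.  -0.4 -0.4] Tq [ 0.07  0.26 -0.02] gap 42.7
```

>>> move_arm(
  deltas=[
    [[0.5,0,0],0],
    [[0.5,0,0],9],
    [[0.6,0,0],18],
    [[0.7,0,0],27],
    [[0.8,0,0],36],
    [[0.9,0,0],45],
    [[1.0,0,0],54],
    [[1.1,0,0],63],
    [[1.2,0,0],72],
    [[1.3,0,0],81],
    [[1.4,0,0],90],
    [[1.4,0,0],90],
  ],
)

```text
time: 11.08
tool_pos: [558.0, -170.4, 80.5]
tcp_rot: [-41.8, 89.8, -104.2]
ft_force: [-1.1, -0.7, 0.4]
finger_gap: 42.6
```

```bash
cat >> h.py <<'E'
def torq():
    for _ in range(1): st()
E
python3 -c "
from h import *
st()"
```

```text
t 11.07 tcp [ 558.  -170.4   80.5] yaw_y 27.6 xaxis [-0.001 -0.003 -1.   ] q [-21.9  11.9  96.6  -0.2  71.5 -49.5] F [-1.1 -0.7  0.4] Tq [-0.01  0.09 -0.  ] gap 42.6
```

>>> move_arm(
  deltas=[
    [[0.1,0,0],9],
    [[0.2,0,0],18],
    [[0.3,0,0],27],
    [[0.4,0,0],36],
    [[0.5,0,0],45],
    [[0.6,0,0],54],
    [[0.7,0,0],63],
    [[0.8,0,0],72],
    [[0.9,0,0],81],
    [[1.0,0,0],90],
    [[1.1,0,0],98],
    [[1.1,0,0],98],
  ],
)

```text
time: 12.58
tool_pos: [558.0, -170.3, 79.5]
tcp_rot: [56.0, 89.9, -104.2]
ft_force: [-1.2, 0.2, 0.0]
finger_gap: 42.7
```

```bash
python3 -c "
from h import *
st()"
```

```text
t 12.57 tcp [ 558.  -170.3   79.5] yaw_y -70.2 xaxis [-0.001 -0.003 -1.   ] q [-21.9  11.9  96.7  -0.2  71.4  48.3] F [-1.2  0.2  0. ] Tq [ 0.1   0.32 -0.01] gap 42.7
```

>>> move_arm(
  deltas=[
    [[0,0,0],3],
    [[0.1,0,0],6],
    [[0.1,0,0],9],
    [[0.1,0,0],9],
  ],
)

```text
time: 13.08
tool_pos: [558.0, -170.3, 79.4]
tcp_rot: [68.5, 89.9, -100.4]
ft_force: [-2.4, 1.3, 0.6]
finger_gap: 42.9
```

```bash
python3 -c "
from h import *
st()"
```

```text
t 13.07 tcp [ 558.  -170.3   79.4] yaw_y -78.9 xaxis [-0.    -0.003 -1.   ] q [-21.9  11.9  96.7  -0.2  71.4  57. ] F [-2.4  1.3  0.6] Tq [ 0.1   0.28 -0.02] gap 42.9
```

>>> move_arm(
  deltas=[
    [[0,0,0],3],
    [[0.1,0,0],6],
    [[0.1,0,0],9],
    [[0.1,0,0],9],
  ],
)

```text
time: 13.58
tool_pos: [558.1, -170.3, 79.3]
tcp_rot: [81.2, 89.8, -96.5]
ft_force: [-1.7, 0.9, -0.1]
finger_gap: 43.0
```

```bash
python3 -c "
from h import *
st()"
```

```text
t 13.57 tcp [ 558.1 -170.3   79.3] yaw_y -87.7 xaxis [-0.    -0.003 -1.   ] q [-21.9  11.9  96.7  -0.2  71.3  65.8] F [-1.7  0.9 -0.1] Tq [0.17 0.22 0.07] gap 43.0
```

>>> move_arm(
  deltas=[
    [[0,0,0],3],
    [[0,0,0],6],
    [[0,0,0],6],
  ],
)

```text
time: 13.95
tool_pos: [557.8, -170.3, 79.2]
tcp_rot: [72.2, 89.8, -111.2]
ft_force: [-3.5, 1.2, 2.0]
finger_gap: 43.0
```

```bash
python3 -c "
from h import *
st()"
```

```text
t 13.95 tcp [ 557.8 -170.3   79.2] yaw_y -93.4 xaxis [-0.001 -0.003 -1.   ] q [-21.9  11.9  96.7  -0.2  71.4  71.6] F [-3.5  1.2  2. ] Tq [0.28 0.65 0.29] gap 43.0
```

>>> move_arm(
  deltas=[
    [[0,0,0],3],
    [[0,0,0],6],
    [[0,0,0],6],
  ],
)

```text
time: 14.32
tool_pos: [557.9, -170.6, 79.3]
tcp_rot: [84.8, 89.8, -104.4]
ft_force: [-2.2, -2.0, 0.3]
finger_gap: 42.7
```

Run:
```python
from h import *
st()
im,d,P=cloud('wrist'); np.savez('w5',im=im,P=P); cv2.imwrite('pics/w5.png',im[...,::-1])
```

```text
t 14.32 tcp [ 557.9 -170.6   79.3] yaw_y -99.2 xaxis [-0.001 -0.003 -1.   ] q [-21.9  11.9  96.7  -0.2  71.3  77.4] F [-2.2 -2.   0.3] Tq [-0.16  0.4   1.23] gap 42.7
```

View pics/w5.png

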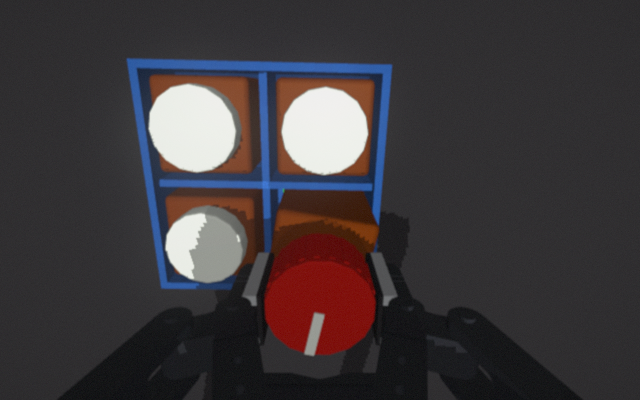

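Torque climbs to 1.23 N m, so the cap has bottomed out. Wrist view: cap stripe from (320,315) to (310,355), bottle in its cell, and all jars standing. Backing off now.

>>> move_arm(
  deltas=[
    [[0,0,0],-5],
    [[0,0,0],-14],
    [[-0.1,0,0],-23],
    [[-0.2,0,0],-32],
    [[-0.3,0,0],-41],
    [[-0.4,0,0],-50],
    [[-0.5,0,0],-59],
    [[-0.6,0,0],-68],
    [[-0.7,0,0],-77],
    [[-0.8,0,0],-86],
    [[-0.9,0,0],-95],
    [[-1.0,0,0],-102],
  ],
)

```text
time: 15.88
tool_pos: [558.5, -170.6, 80.3]
tcp_rot: [5.9, 89.8, -81.0]
ft_force: [0.9, -1.4, -2.1]
finger_gap: 42.9
```

Run:
```python
from h import *
from scipy.optimize import least_squares
st()
im,d,P=cloud('wrist'); im2,d2,P2=cloud('scene'); st()
cv2.imwrite('pics/e6.png',np.hstack([cv2.resize(im2[170:320,200:400,::-1],(400,300)),cv2.resize(im[...,::-1],(400,300))]))
for n,I,P in(('w',im,P),('s',im2,P2)):
    i=I.astype(int);Z=P[...,2]
    m=(i[...,0]>40)&(i[...,0]>1.6*i[...,1])&(i[...,1]>.25*i[...,0])&(i[...,2]<70)&(Z>54)&(Z<72)&(np.hypot(P[...,0]-556,P[...,1]+170)<42)
    p=P[m][:,:2]
    def f(a):
        c,s=np.cos(a[2]),np.sin(a[2]); d=p-a[:2]; return np.maximum(np.maximum(abs(d@[c,s]),abs(d@[-s,c]))-25,0)*1.
    print(n,len(p),cv2.minAreaRect(p.astype(np.float32)), 'Zmax',np.percentile(Z[m],98))
    w=(i.min(-1)>110)&(Z>105)&(Z<125)&(np.hypot(P[...,0]-556,P[...,1]+170)<24)
    q=P[w]; 
    if len(q)>8:
        v=np.linalg.svd(q[:,:2]-q[:,:2].mean(0))[2][0]; dd=q[:,:2].mean(0)-[557,-170.3]; v=v*np.sign(v@dd)
        print('stripe',len(q),q.mean(0).round(1),'dir',np.degrees(np.arctan2(v[1],v[0])).round(1),'from centre',np.degrees(np.arctan2(dd[1],dd[0])).round(1))
```

```text
t 15.88 tcp [ 558.5 -170.6   80.3] yaw_y 3.1 xaxis [ 0.    -0.003 -1.   ] q [-21.9  11.9  96.6  -0.2  71.4 -25. ] F [ 0.9 -1.4 -2.1] Tq [ 0.08 -0.24 -0.03] gap 42.9
t 15.97 tcp [ 558.3 -170.6   80.2] yaw_y 2.9 xaxis [ 0.    -0.003 -1.   ] q [-21.9  11.9  96.6  -0.2  71.4 -24.8] F [-0.   0.6 -1.9] Tq [ 0.05 -0.06  0.04] gap 42.8
w 1107 ((559.8726806640625, -146.62689208984375), (2.07289981842041, 48.53142547607422), 86.69955444335938) Zmax 71.72630954632966
stripe 495 [ 554.2 -179.8  114.8] dir -53.1 from centre -106.3
s 91 ((583.6820678710938, -169.88681030273438), (46.59957504272461, 2.3517727851867676), 85.94196319580078) Zmax 71.09040049216875
```

View pics/e6.png

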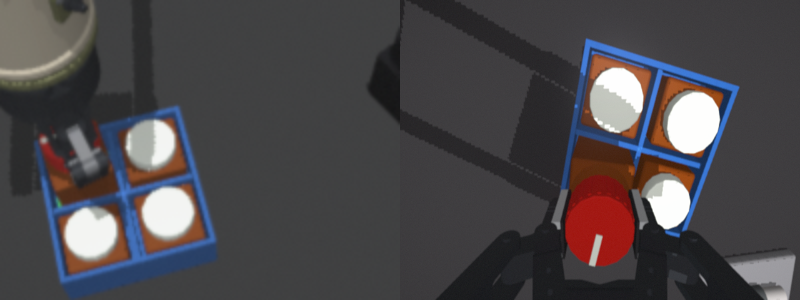

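Run:
```python
from h import *
st(); s=r.sense(); im,d=r.snapshot('wrist'); st()
i=im.astype(int); m=(i[...,1]>110)&(i.min(-1)>90); m[:310]=0;m[360:]=0; m[:,:290]=0;m[:,350:]=0
v,u=np.nonzero(m); print(len(u),u.min(),u.max(),v.min(),v.max())
q=np.array([ray('wrist',a,b,113.5+.0,s) for a,b in zip(u,v)])[:,:2]
e=np.linalg.svd(q-q.mean(0))[2][0]; c=s['tool_pos'][:2]; dd=q.mean(0)-c; e*=np.sign(e@dd)
print('stripe',q.mean(0),'rel centre',dd,'dir',np.degrees(np.arctan2(e[1],e[0])),np.ptp(q@e))
```

```text
t 15.97 tcp [ 558.3 -170.6   80.2] yaw_y 2.9 xaxis [ 0.    -0.003 -1.   ] q [-21.9  11.9  96.6  -0.2  71.4 -24.8] F [-0.   0.6 -1.9] Tq [ 0.05 -0.06  0.04] gap 42.8
t 16.02 tcp [ 558.2 -170.6   80.2] yaw_y 2.7 xaxis [-0.    -0.003 -1.   ] q [-21.9  11.9  96.6  -0.2  71.4 -24.6] F [ 1.2  0.2 -1.3] Tq [-0.03 -0.09  0.04] gap 42.6
463 302 323 313 355
stripe [ 555.97409619 -182.09581531] rel centre [ -2.31055007 -11.51317502] dir -101.10949835897821 20.812068201026328
```

>>> move_arm(
  deltas=[
    [[0.1,0,0],-3],
    [[0.3,0,0],-6],
    [[0.3,0,0],-6],
    [[0.3,0,0],-6],
    [[0.3,0,0],-6],
    [[0.3,0,0],-6],
  ],
)

```text
time: 16.77
tool_pos: [558.4, -170.6, 80.2]
tcp_rot: [-2.9, 89.8, -84.2]
ft_force: [0.1, 0.5, 1.2]
finger_gap: 42.7
```

Run:
```python
from h import *
st(); s=r.sense(); im,d,P=cloud('wrist')
i=im.astype(int); m=(i[...,1]>110)&(i.min(-1)>90); m[:310]=0;m[360:]=0; m[:,:290]=0;m[:,350:]=0
v,u=np.nonzero(m); q=np.array([ray('wrist',a,b,113.5,s) for a,b in zip(u,v)])[:,:2]
e=np.linalg.svd(q-q.mean(0))[2][0]; e*=np.sign(e@(q.mean(0)-s['tool_pos'][:2])); S=np.degrees(np.arctan2(e[1],e[0]))
Z=P[...,2]; m=(i[...,0]>40)&(i[...,0]>1.6*i[...,1])&(i[...,1]>.25*i[...,0])&(i[...,2]<70)&(Z>54)&(Z<70)&(np.hypot(P[...,0]-556,P[...,1]+170)<42)
p=P[m][:,:2].astype(np.float32); vx,vy=cv2.fitLine(p,cv2.DIST_HUBER,0,.01,.01)[:2].ravel(); b=np.degrees(np.arctan(vy/vx))
print('stripe',S,'bottle yaw',b,len(p),'cap_turn',np.radians(S-(b+180)+360),'face y',p.mean(0))
im,d,P=cloud('top'); i=im.astype(int);Z=P[...,2]; w=(i.min(-1)>110)&(Z>50)&(Z<75)&(abs(P[...,0]-593)<60)&(abs(P[...,1]+145)<60)
nl,L,stt,ce=cv2.connectedComponentsWithStats(w.astype(np.uint8))
for k in range(1,nl):
    if stt[k,4]>50: print('jar',stt[k,4],P[L==k].mean(0).round(1))
```

```text
t 16.77 tcp [ 558.4 -170.6   80.2] yaw_y 8.7 xaxis [ 0.    -0.003 -1.   ] q [-21.9  11.9  96.6  -0.2  71.4 -30.6] F [0.1 0.5 1.2] Tq [ 0.16 -0.15  0.03] gap 42.7
stripe -95.27694155993342 bottle yaw -3.3187168 947 cap_turn 1.5366187442674106 face y [ 558.9337  -146.16438]
jar 423 [ 628.2 -119.7   60.6]
jar 61 [ 615.7 -165.6   59.6]
jar 426 [ 566.9 -108.5   60.9]
```

```bash
python3 -c "
from h import *
print(r.hand_in()); st()"
```

```text
the job is handed in; nothing more can be done
None
the job is handed in; nothing more can be done
```

The job is handed in at about 17 s of the 64 s allowed. I lifted the amber bottle by its cap and stood it on the green pad. I threaded the cap down, backed it off about a quarter turn, and left the gripper holding it.

Last checks before hand-in:
- **Bottoming out:** the wrist torque rose to 1.2 N m after about 217° of turning. I had estimated 203° of cap turn plus the bottle's play in its cell.
- **Back-off:** the cap stood about 1.54 rad from its stop, measured from the stripe direction against the bottle face. The target was 1.57 rad, within 0.35.
- **Grip:** the fingers were closed on the cap at 42.7 mm with a 50 N squeeze.
- **Bottle:** it was resting on the pad with almost no vertical load. The tool sat within about 2 mm of the estimated pad centre.
- **Jars:** two measured within about 1.5 mm of their start positions. The arm partly hid the third from the top camera, so its position (about 17 mm off) is not a true reading. The scene and wrist pictures just after the back-off showed it standing in its cell.

The cameras disagreed by about 2 mm on where the pad is, which the clearance in the cell covered.

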